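Pin the run card and hold the clip open over it

ROBOT

A 7-joint arm with a two-finger parallel gripper is mounted at the origin on the work surface. World frame = base frame: x ahead of the robot, y to its left, z up, the work surface at z = 0. Lengths are in m, angles in rad, forces in N, time in s.
With the tool pointing down it reaches from about 0.4 to 0.875 m from the base axis. Payload 6.5 kg.
Tool frame: the origin (TCP) lies on the front face of the gripper's body, between the roots of the fingers; the fingertips stand 64 mm ahead of it and the grasp point (between the pads) lies 45 mm ahead of it; z points along the fingers, y is the line along which they close (so a half turn about z gives the same grasp; the last joint's range is limited). The gripper opens to 88 mm and grips with 3 to 60 N. Pads are 18 mm wide; open, the fingers measure 123 mm over their backs; the gripper's body (75 mm by 187 mm) begins 45 mm behind the grasp point.
Start: joints at [1.237, 0.536, -0.004, 1.538, 0.003, 1.067, -0.071], TCP at [0.172, -0.627, 0.303] pointing down, gripper open.
Joint ranges: [-2.7, 2.7], [-0.37, 2.16], [-1.27, 1.26], [0.24, 2.4], [-1.31, 4.45], [0.19, 1.91], [-2.76, 2.76]. Speed limits (rad/s): [2.39, 2.39, 3.14, 3.14, 3.14, 3.14, 3.14].

INTERFACE

Orientations are given as [roll, pitch, yaw] about the fixed x, y, z axes, in that order (R = Rz(yaw) Ry(pitch) Rx(roll)).
In Python, from station import arm gives the robot as it stands.
- The arm moves only by the tool play_rows, never from a script. Its argument "targets" is a list that holds one entry, the list of rows, each a list of 7 numbers: the turn, a rotation vector about the tool's x, y, z in degrees, then the shift along the tool's x, y, z in mm, then the opening, from 0 (shut) to 1 (fully open). In form: [[[rx, ry, rz, x, y, z, hand], ...]]. A call has 1 to 10 rows; each row is the pose to reach, as a shift and turn from the pose commanded when the call began, along the tool's axes at that moment; what a row does not reach only later rows make up. A row lasts 1/12 s, in which the tool goes at most 41.7 mm and 7.16 degrees, less where a joint would pass 70% of its speed; a pose out of reach is approached as far as the arm can. A call with a gripper value outside its range is refused whole. The fingers move at their own pace and stop on an object; "newtons" is the grip in N (left out, the last holds). Time passes only in rows, so rows that repeat a pose let the fingers close. It gives the time, the measured TCP pose, the force, the opening and the grip force at its end, in the units of the state.
- arm.observe(): the state, without advancing time (a new reading comes with each control period).
- arm.grab_frame(name): name is "scene" or "side" or "wrist"; returns a dict with "pixels" (384x512x3 uint8, red, green, blue), "range_z" (384x512 float32, m along the optical axis (not along the pixel's ray), 0 where there is no reading), "vfov" (degrees; the focal length in pixels is half the picture's height over the tangent of half this angle, whatever the lens; pixels are square), "cx", "cy" (the principal point, pixels), "R" (3x3) and "t" (3): a world point X has camera coordinates R X + t; the wrist camera has in their place "hand_eye" (4x4, takes a point from camera to tool coordinates, whose origin is the TCP and whose axes are the flange's). Camera axes: x right, y down, z forward; pixel columns grow to the right and rows downward; lengths in m; the calibration is good to about 2 mm. The wrist camera is an equidistant fisheye: a pixel r from the principal point sees the ray r / f radians off the axis. A picture is of the moment at which its call begins: read the wrist's pose just before it.
- arm.hand_in(): hands the job in; it is judged then, once.
The state is a dict: "time_s": time; "q": joint angles; "dq": joint speeds; "effort": joint torques, N m; "ee_pos": TCP position; "orientation": TCP orientation; "ft_force": force on the tool from outside, world axes, zero at the start; "ft_torque": the same for the moment, N m; "gripper_width": opening from 0.0 (shut) to 1.0 (fully open); "finger_force": force on a finger pad.
Only numpy, scipy, OpenCV 4.12 (cv2) and the standard library are available. Lean on these libraries where they do the work, as an engineer would, in place of code of your own. Each camera call takes 0.05 s, during which the arm holds its last target. There are 200 camera calls.

TASK

First lock the run card to its base: take the steel pin out of its parking block and push it fully home through the hole in the card's foot. Then squeeze the spring clip open, lift it off its parking fin and bring it over the middle of the top edge of the run card, so that the wide-open jaws reach well down on both sides of the edge without touching the card, ready for a sample list to be slipped in. Finish while still holding it like that: do not let go of the clip, let it close or put it down, and leave the bottle, jar and vial rack alone.

Things in the scene. Friction and masses are not known exactly. Their poses are not given: they have to be found in the camera images.
- card_base: fixed grey plastic base of the run card, 150 x 120 x 30 mm; the card's foot lies on its top between 5 mm high lips, with 1 mm play. Origin: centre of its underside, on the bench.
- card: run card: loose L-shaped bracket, 0.3 kg. Foot: aluminium plate 130 (x) x 100 (y) x 4 mm, its underside 30 mm above the bench. A white plastic card 3 mm thick, 100 mm wide (y), 100 mm tall stands upright across the foot, 45 mm from its middle towards +x. Origin: centre of the foot's underside; z up; x normal to the card, y along its top edge.
- card_hole (a point): centre of the round 10 mm hole in the card's foot, at the foot's top face, 80 mm in front of (-x of) the upright card; axis vertical. The base has a 12 mm hole, 30 mm deep, straight below. Axes as card.
- card_edge (a point): middle of the upright card's top edge, 134 mm above the bench; the edge is 100 mm long along this frame's y and 3 mm thick along its x. Axes as card.
- pin_block: fixed black plastic parking block of the pin, 70 x 70 x 40 mm, with a 10 mm hole in the middle of its top. Origin: centre of its underside, on the bench.
- pin: loose steel locking pin, upright in its block, 60 mm long, 45 g. Lower part: round shank, 8 mm diameter, 34 mm long, chamfered foot. Upper part: round collar, 14 mm diameter, 26 mm tall, to hold it by; its underside rests on the block, 40 mm above the bench, at the start. Origin: centre of the shank's lower end; z up along the pin.
- pin_collar (a point): centre of the underside of the pin's collar, 34 mm above the shank's lower end. When the pin is fully home it lies on the foot, at card_hole.
- clip_stand: fixed parking stand of the clip: black foot 80 (x) x 90 (y) x 12 mm with an upright aluminium fin across its middle, 3 mm thick (x), 70 mm wide (y), top 62 mm above the bench. Origin: centre of its underside, on the bench.
- clip: spring clip, dark steel with rubber lips, 65 g, 44 mm wide (along its y): two halves hinged on a 10 mm barrel that rests on the fin's top. Jaws, down, reach 34 mm below the hinge; tails, up, about 40 mm above it. Origin: on the hinge axis, mid-width, 67 mm above the bench at the start; fixed to half a (-x). y along the hinge, z up, x the way the jaws open.
- clip_arm (a joint): opening angle between the clip's halves (rad): 0 when clipped on the 3 mm fin (or card), -0.09 shut on nothing, 0.5 fully open (a stop). The spring always closes it: about 0.06 N m at 0 rising to 0.21 N m at 0.5, i.e. 8 N squeezing each tail at its point; 20 to 40 N of grip opens it fully.
- tail_a (a point): where to squeeze: middle of the outer face of the tail of half a (-x side). Tails are flat plates 32 mm wide, spread in a V at rest, 48 mm across at the top; squeezed together along x they open the jaws. The point is 22 mm above and 20 mm beside the hinge axis at rest, 26 mm above and 14 mm beside it fully open (tails then parallel, 28 mm over both).
- tail_b (a point): the same point on the tail of half b (+x side); the hinge axis lies midway between, below.
- jaw_a (a point): tip of jaw a: lower inner edge of its lip, mid-width, 34 mm below the hinge. Fully open, the jaw gap at the tips is about 19 mm; an edge can enter about 29 mm before it meets the barrel. Held fully squeezed, the clip stays in line with the fingers.
- jaw_b (a point): the same point of jaw b (+x side).
- solvent_bottle: bystander: amber bottle, 68 mm across, 145 mm tall, origin centre of its underside.
- buffer_jar: bystander: clear jar, 64 mm across, 90 mm tall, origin centre of its underside.
- vial_rack: bystander: blue rack with capped vials, 70 x 150 x 44 mm, origin centre of its underside.
Things that resemble listed ones, but are neither listed nor needed, are in the scene too. What is shaped like the clip_stand but turquoise is not meant.

How it is judged:
On the way, in this order (a step that is already met when the one before it is completed fails the run):
1. the pin stands fully home through the card's foot and is let go (horizontal distance between pin and card_hole below 0.004 m and z of pin_collar in the frame of card_hole below 0.003 m and angle between pin's own z axis and vertical below 0.12 rad and contact force between the fingers and pin below 0.1 N), for 0.2 s.
2. the clip is squeezed open and lifted off its fin (value of joint clip_arm above 0.25 rad and contact force between clip and the fingers above 2 N and distance of clip from where it was at the start of the episode above 0.06 m and contact force between clip and clip_stand below 0.1 N), for 0.2 s.
At the end, for the whole second after the job is handed in: Pin home in the foot (3 mm, upright). The fingers hold the clip open over 0.3 rad; its jaw tips are on both sides of the card, 4 mm or more from its mid-plane, 8 mm or more below the edge, within 35 mm of the edge's middle; clip and fingers touch neither card nor pin; clip still, card upright (horizontal distance between pin and card_hole below 0.004 m and z of pin_collar in the frame of card_hole below 0.003 m and angle between pin's own z axis and vertical below 0.12 rad and ((x of jaw_a in the frame of card_edge below -0.004 m and x of jaw_b in the frame of card_edge above 0.004 m) or (x of jaw_a in the frame of card_edge above 0.004 m and x of jaw_b in the frame of card_edge below -0.004 m)) and z of each of jaw_a, jaw_b in the frame of card_edge below -0.008 m and y of jaw_a in the frame of card_edge between -0.035 and 0.035 m and y of jaw_b in the frame of card_edge between -0.035 and 0.035 m and value of joint clip_arm above 0.3 rad and contact force between each of clip, the fingers and card below 0.3 N and contact force between clip and the fingers above 2 N and height (world z) of clip above 0.134 m and linear speed of clip below 0.03 m/s and contact force between the fingers and pin below 0.3 N and angle between card's own z axis and vertical below 0.05 rad); the arm keeps its last pose, push and grip.
It fails at once if a bystander (bottle, jar or vial rack) is moved by more than 20 mm or tipped over (distance of any of solvent_bottle, buffer_jar, vial_rack from where it was at the start of the episode above 0.02 m or angle between any of solvent_bottle, buffer_jar, vial_rack's own z axis and vertical above 0.3 rad).
It fails at once if the run card is knocked off its base or tipped (distance of card from where it was at the start of the episode above 0.015 m or angle between card's own z axis and vertical above 0.25 rad).
It also fails if it takes over 67 s, if anything falls off the work surface, if the arm or the gripper's body presses on something with over 40 N, if the wrist force passes 120 N, or if a joint passes its speed limit or range.

## Working session

There is one attempt and no reset: what is moved stays moved. The work goes in short steps, Python scripts to look and compute and a tool call to move; the robot and the scene stay as the last step left them, time stands still between calls to the robot, and variables do not carry over. Pictures are saved under pics/ and viewed, at most 10 in all, crops included, and the job is handed in when it is done.

Besides the shell and the picture viewer there is one more tool, called after "Request:" as name([rows], argument=value, ...), one row to a line, values as JSON. play_rows: Moves the arm, as the interface text tells. Its arguments: {"type":"object","properties":{"targets":{"type":"array","items":{"type":"array","items":{"type":"array","items":{"type":"number"}}}},"newtons":{"type":"number"}},"required":["targets"]}

```bash
mkdir -p pics; ls
cat > h.py <<'E'
import numpy as np, cv2
from station import arm
from scipy.spatial.transform import Rotation as Ro
def cloud(name):
    s=arm.observe(); f=arm.grab_frame(name); d=f["range_z"]; h,w=d.shape
    F=h/2/np.tan(np.radians(f["vfov"])/2); u,v=np.meshgrid(np.arange(w),np.arange(h))
    a=(u-f["cx"])/F; b=(v-f["cy"])/F
    if name=="wrist":
        r=np.hypot(a,b)+1e-9; k=np.tan(np.minimum(r,1.5))/r; a=a*k; b=b*k
    P=np.stack([a*d,b*d,d],-1)
    if name=="wrist":
        H=f["hand_eye"]; T=P@H[:3,:3].T+H[:3,3]
        R=Ro.from_euler("xyz",s["orientation"]).as_matrix(); W=T@R.T+s["ee_pos"]
    else: W=(P-f["t"])@f["R"]
    W[d<=0]=np.nan
    return f["pixels"],W,f
def save(n,im): cv2.imwrite("pics/"+n,cv2.cvtColor(im,cv2.COLOR_RGB2BGR))
E
python3 - <<'E'
from h import *
print(arm.observe())
for n in ("scene","side"):
    p,W,f=cloud(n); np.savez(n,p=p,W=W); save(n+".png",p); print(n,f["vfov"],f["cx"],f["cy"],f["t"],-f["R"].T@f["t"],f["R"][2])
a=[cv2.imread(f"pics/{n}.png") for n in ("scene","side")]
E
```

```text
pics
{'time_s': 0.0, 'q': array([ 1.23680356,  0.5371592 , -0.0044231 ,  1.53886526,  0.00258983,
        1.06729303, -0.07123028]), 'dq': array([ 0.00016632, -0.00023678,  0.00094363, -0.00039264, -0.00148703,
       -0.00156475, -0.00105849]), 'effort': array([-8.85958380e-04, -5.70992446e+01,  9.90506485e-01, -2.51602006e+01,
       -5.62941330e-02,  1.79151638e-02,  1.46090242e-04]), 'ee_pos': array([ 0.17184399, -0.62635096,  0.30184671]), 'orientation': array([-3.13987811e+00,  1.25332246e-04,  2.67816266e-01]), 'ft_force': array([ 0.87549079, -0.09013833,  0.49502834]), 'ft_torque': array([ 0.01080711, -0.00356163,  0.02639422]), 'finger_force': 0.0, 'gripper_width': 1.0024390796668294}
scene 49.20187264422337 254.24078652873763 185.27928362135404 [-0.26084217 -0.26863907  1.60042458] [ 1.32801374 -0.36543384  0.89688463] [-0.65485622  0.32413514 -0.68271498]
side 55.807770753358184 258.22546868685737 186.7189473380144 [0.54564492 0.21625229 0.7537146 ] [0.39219234 0.4969294  0.71541978] [ 0.23145088 -0.61946157 -0.75013189]
```

View pics/scene.png

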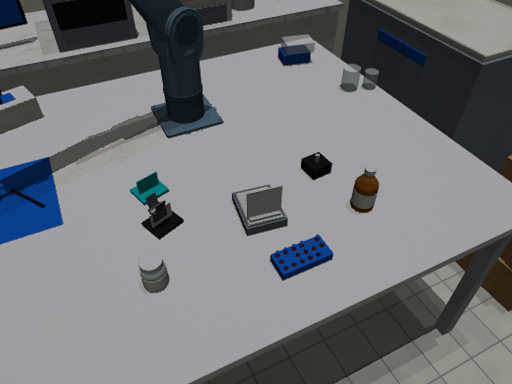

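View pics/side.png

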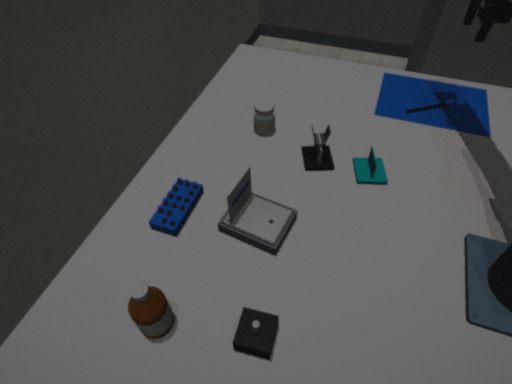

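The scene view shows the pin block at (317,165), the card at (260,205) and the clip on its black stand at (162,215). The jar is at (152,270), the bottle at (365,190) and the rack at (302,256). In the side view the pin is at (256,325), the card hole at (271,221) and the clip at (318,145).

Run:
```python
from h import *
rois={"scene":dict(pin=(298,148,336,182),card=(228,178,292,235),clip=(140,190,186,238),jar=(135,248,172,295),bottle=(348,160,384,215),rack=(266,232,336,278)),
"side":dict(pin=(228,300,284,360),card=(212,165,304,252),clip=(298,122,338,174),jar=(248,96,280,138),bottle=(125,280,180,340),rack=(145,172,208,240))}
for n in rois:
    z=np.load(n+".npz"); W=z["W"]; P=z["p"]
    for k,(a,b,c,d) in rois[n].items():
        w=W[b:d,a:c].reshape(-1,3); w=w[np.isfinite(w[:,2])]
        def rect(lo,hi):
            q=w[(w[:,2]>lo)&(w[:,2]<hi)]
            if len(q)<3: return None
            r=cv2.minAreaRect((q[:,:2]*1000).astype(np.float32)); return len(q),np.round(r[0],1),np.round(r[1],1),round(r[2],1),np.round(q.mean(0)*1000,1)
        print(n,k,"zmax",round(np.max(w[:,2])*1000,1))
        bands=dict(pin=[(.034,.046),(.055,.075)],card=[(.024,.04),(.055,.115),(.115,.145)],clip=[(.006,.018),(.03,.06),(.06,.08),(.08,.12)]).get(k,[(.02,.2)])
        for B in bands: print("   ",B,*(rect(*B) or []))
# hole in side view
W=np.load("side.npz")["W"];p=np.load("side.npz")["p"]
g=p[210:232,258:284].mean(-1); 
m=(g<110); v,u=np.nonzero(m); print(len(u)); print(g.astype(int)[::1,::1][4:18])
print(np.nanmean(W[210:232,258:284][m],0))
```

```text
scene pin zmax 67.0
    (0.034, 0.046) 314 [492.2 269.8] [75.2 72.6] 3.0 [495.6 267.6  39.3]
    (0.055, 0.075) 20 [492.1 270.8] [11.6 11.4] 14.2 [492.5 269.6  61.9]
scene card zmax 136.7
    (0.024, 0.04) 793 [579.8  20.2] [121.1 152.3] 82.5 [592.4   2.5  32.7]
    (0.055, 0.115) 541 [623.1  14.4] [100.6   9.7] 81.3 [622.9  13.   85.1]
    (0.115, 0.145) 211 [621.9  14.8] [99.6  8.3] 81.5 [622.9  15.  125.5]
scene clip zmax 105.6
    (0.006, 0.018) 661 [ 449.9 -244.2] [195.3 109.6] 0.4 [ 475.6 -245.6   11.2]
    (0.03, 0.06) 155 [ 500.7 -243.1] [18.4 70.4] 17.0 [ 502.2 -246.1   45.4]
    (0.06, 0.08) 142 [ 497.  -245.1] [34.6 68.3] 24.2 [ 499.1 -254.9   71.1]
    (0.08, 0.12) 153 [ 499.1 -251.4] [48.  32.6] 22.0 [ 496.  -252.5   93.7]
scene jar zmax 94.0
    (0.02, 0.2) 861 [ 682.7 -317.8] [60.4 60.9] 46.5 [ 692.4 -319.1   69.1]
scene bottle zmax 148.4
    (0.02, 0.2) 853 [689.7 302.2] [62.6 57.6] 3.2 [699.1 295.5  84.5]
scene rack zmax 49.5
    (0.02, 0.2) 1366 [781.4  42.9] [151.5  71.8] 89.7 [785.5  38.2  31.1]
side pin zmax 69.4
    (0.034, 0.046) 1420 [487.2 269.7] [70.4 71.1] 
[... 1822 characters left out ...]
5 104 103]
 [107 106 106 108 106 108 109 111 108 106  99  78  44  41  54  82 104 108
  105 106 104 105 105 105 105 103]
 [107 107 107 107 107 107 109 107 108 109 106  99  87  83  90 100 106 107
  107 107 105 105 104 105 105 101]
 [106 106 106 105 105 108 107 106 108 107 107 108 105 104 106 108 105 107
  107 107 105 107 106 105 104  95]
 [107 108 107 106 107 106 107 107 108 109 109 107 108 107 108 107 108 105
  107 105 106 106 106 105 101  87]
 [106 108 106 107 106 107 106 107 107 106 107 107 108 107 108 109 109 110
  107 106 104 105 106 105  93  71]
 [108 106 107 107 107 108 106 106 105 105 107 107 107 107 108 107 108 108
  108 107 108 104 104  98  80  66]]
[0.54051612 0.02268175 0.03421506]
```

```bash
cat >> h.py <<'E'
def to(p,yaw):  # world TCP mm, yaw deg, tool vertical
    s=arm.observe(); R=Ro.from_euler("xyz",s["orientation"])
    G=Ro.from_euler("xyz",[np.pi,0,np.radians(yaw)])
    d=R.inv().apply(np.array(p)/1000-s["ee_pos"])*1000
    print("turn",np.round((R.inv()*G).as_rotvec(degrees=True),1),"shift",np.round(d,1),"at",np.round(s["ee_pos"]*1000,1),np.round(np.degrees(s["orientation"]),2),"q",np.round(s["q"],2),"t",round(s["time_s"],2),"F",np.round(s["ft_force"],1),"w",round(s["gripper_width"],3))
E
python3 -c "
from h import *
to((520,-200,300),-8.5);to((489,270,260),-8.5)"
```

```text
turn [-0.1  0.  23.8] shift [ 448.6 -319.1    2.4] at [ 171.9 -626.4  301.9] [-179.91    0.     15.35] q [ 1.24  0.54 -0.    1.54  0.    1.07 -0.07] t 0.1 F [ 0.5 -0.9 -0.4] w 1.0
turn [-0.1  0.  23.8] shift [ 543.1 -780.4   43.1] at [ 171.9 -626.4  301.9] [-179.91    0.     15.35] q [ 1.24  0.54 -0.    1.54  0.    1.07 -0.07] t 0.1 F [ 0.5 -0.9 -0.4] w 1.0
```

Request:
play_rows([
  [[0,0,23.8,448,-319,2,1],[0,0,23.8,448,-319,2,1],[0,0,23.8,448,-319,2,1],[0,0,23.8,448,-319,2,1],[0,0,23.8,448,-319,2,1],[0,0,23.8,448,-319,2,1],[0,0,23.8,448,-319,2,1],[0,0,23.8,448,-319,2,1],[0,0,23.8,448,-319,2,1],[0,0,23.8,448,-319,2,1]],
])

```text
time_s: 0.93
ee_pos: [0.4361, -0.3021, 0.3011]
orientation: [-3.142, 0.0, -0.148]
ft_force: [0.5, -1.0, -0.5]
gripper_width: 1.001
finger_force: 0.0
```

```bash
python3 -c "
from h import *
to((489,270,260),-8.5)"
```

```text
turn [-0.  0.  0.] shift [ -31.8 -573.6   41.1] at [ 436.1 -302.1  301.1] [-1.80e+02  2.00e-02 -8.46e+00] q [ 0.57  0.34 -0.06  1.85  0.02  0.95 -1.22] t 0.93 F [ 0.5 -1.  -0.5] w 1.001
```

Request:
play_rows([
  [[0,0,0,-32,-573,2,1],[0,0,0,-32,-573,2,1],[0,0,0,-32,-573,2,1],[0,0,0,-32,-573,2,1],[0,0,0,-32,-573,2,1],[0,0,0,-32,-573,2,1],[0,0,0,-32,-573,2,1],[0,0,0,-32,-573,2,1],[0,0,0,-32,-573,2,1],[0,0,0,-32,-573,2,1]],
])

```text
time_s: 1.77
ee_pos: [0.4731, 0.1129, 0.2997]
orientation: [3.141, 0.0, -0.148]
ft_force: [1.0, -0.4, 0.2]
gripper_width: 0.998
finger_force: 0.0
```

```bash
python3 -c "
from h import *
to((489,270,240),-8.5)"
```

```text
turn [0. 0. 0.] shift [  -7.4 -157.8   59.6] at [473.1 112.9 299.7] [ 1.7999e+02  1.0000e-02 -8.4700e+00] q [-0.07  0.28 -0.3   1.95  0.1   0.93 -2.14] t 1.77 F [ 1.  -0.4  0.2] w 0.998
```

Request:
play_rows([
  [[0,0,0,-7,-158,60,1],[0,0,0,-7,-158,60,1],[0,0,0,-7,-158,60,1],[0,0,0,-7,-158,60,1],[0,0,0,-7,-158,60,1],[0,0,0,-7,-158,60,1],[0,0,0,-7,-158,60,1]],
])

```text
time_s: 2.35
ee_pos: [0.4897, 0.2675, 0.2393]
orientation: [3.14, 0.001, -0.148]
ft_force: [0.2, -0.4, -0.0]
gripper_width: 0.999
finger_force: 0.0
```

Run:
```python
from h import *
p,W,f=cloud("wrist"); save("w1.png",p); print(f["vfov"],f["hand_eye"])
q=W.reshape(-1,3); q=q[np.isfinite(q[:,2])]
for c,lo,hi,r in (((489,270),.055,.08,.025),((489,270),.035,.046,.06)):
    m=(q[:,2]>lo)&(q[:,2]<hi)&(np.hypot(*(q[:,:2]-np.array(c)/1000).T)<r)
    r=cv2.minAreaRect((q[m][:,:2]*1000).astype(np.float32)); print(m.sum(),r,q[m].mean(0),q[m][:,2].max())
to((489,270,240),-8.5)
```

```text
65.70646984690485 [[-2.38675667e-04 -9.49039648e-01 -3.15156610e-01  8.13460411e-02]
 [ 9.99999945e-01 -2.99376882e-04  1.44197760e-04  4.72554111e-04]
 [-2.31199995e-04 -3.15156559e-01  9.49039667e-01 -8.19057784e-02]
 [ 0.00000000e+00  0.00000000e+00  0.00000000e+00  1.00000000e+00]]
215 ((486.8860778808594, 270.6536865234375), (13.007095336914062, 13.741703033447266), 84.72327423095703) [0.48791604 0.27067989 0.06476114] 0.06765276357892283
4519 ((486.7032775878906, 270.8403015136719), (70.59310150146484, 70.411376953125), 4.340766906738281) [0.48824463 0.27042171 0.03994262] 0.04527145057534454
turn [ 0.1 -0.  -0. ] shift [-1.6 -3.1 -0.3] at [490.1 266.7 239.7] [179.93  -0.    -8.55] q [-0.34  0.48 -0.32  1.83  0.19  0.87 -2.46] t 2.4 F [-0.1  0.  -0.1] w 1.002
```

View pics/w1.png

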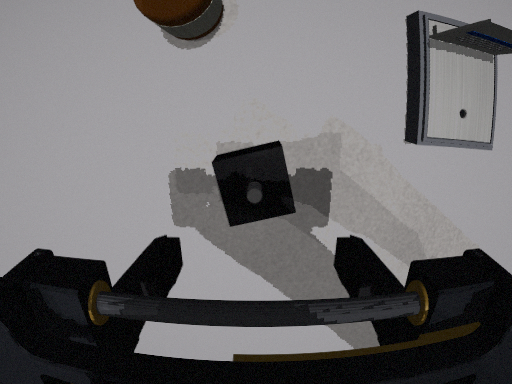

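The wrist view shows the pin at (254,193) in its block, standing clear between the fingers. It measures (487, 270.7) mm and its top is at about 66 mm, as it should be.

```bash
python3 -c "
from h import *
to((487,270.7,108),-8.5)"
```

```text
turn [ 0.1 -0.  -0. ] shift [ -3.7  -3.7 131.7] at [490.1 266.7 239.7] [179.93  -0.    -8.55] q [-0.34  0.48 -0.32  1.83  0.19  0.87 -2.46] t 2.4 F [-0.1  0.  -0.1] w 1.002
```

Request:
play_rows([
  [[0,0,0,-3.7,-3.7,20,1],[0,0,0,-3.7,-3.7,50,0.6],[0,0,0,-3.7,-3.7,85,0.6],[0,0,0,-3.7,-3.7,115,0.6],[0,0,0,-3.7,-3.7,131,0.6],[0,0,0,-3.7,-3.7,131,0.4],[0,0,0,-3.7,-3.7,131,0.4],[0,0,0,-3.7,-3.7,131,0.4]],
], newtons=20)

```text
time_s: 3.07
ee_pos: [0.4877, 0.2718, 0.1102]
orientation: [-3.141, -0.002, -0.149]
ft_force: [-0.1, -0.7, 0.0]
gripper_width: 0.492
finger_force: 0.0
```

Request:
play_rows([
  [[0,0,0,0,0,0,0.1],[0,0,0,0,0,0,0.1],[0,0,0,0,0,0,0.1],[0,0,0,0,0,0,0.1],[0,0,0,0,0,0,0.1],[0,0,0,0,0,0,0.1]],
])

```text
time_s: 3.57
ee_pos: [0.4869, 0.2724, 0.1091]
orientation: [3.141, -0.0, -0.148]
ft_force: [-0.8, -0.6, 5.1]
gripper_width: 0.15
finger_force: 20.0
```

```bash
python3 -c "
from h import *
print(arm.observe()['finger_force']);to((487,270.7,108),-8.5);to((541,26,220),-8.5)"
```

```text
19.993622107431293
turn [ 0. -0.  0.] shift [0.3 1.7 1.1] at [486.9 272.4 109.1] [ 1.7999e+02 -2.0000e-02 -8.4600e+00] q [-0.4   0.68 -0.26  1.88  0.28  0.61 -2.55] t 3.57 F [-0.8 -0.6  5.1] w 0.15
turn [ 0. -0.  0.] shift [  89.8  235.8 -110.8] at [486.9 272.4 109.1] [ 1.7999e+02 -2.0000e-02 -8.4600e+00] q [-0.4   0.68 -0.26  1.88  0.28  0.61 -2.55] t 3.57 F [-0.8 -0.6  5.1] w 0.15
```

Request:
play_rows([
  [[0,0,0,0,0,-20,0.1],[0,0,0,0,0,-50,0.1],[0,0,0,0,0,-85,0.1],[0,0,0,0,0,-111,0.1],[0,0,0,25,36,-111,0.1],[0,0,0,45,70,-111,0.1],[0,0,0,60,110,-111,0.1],[0,0,0,75,145,-111,0.1],[0,0,0,85,180,-111,0.1],[0,0,0,90,210,-111,0.1]],
])

```text
time_s: 4.4
ee_pos: [0.5455, 0.0483, 0.2196]
orientation: [3.141, -0.001, -0.15]
ft_force: [-0.2, 0.2, -0.6]
gripper_width: 0.153
finger_force: 20.0
```

Request:
play_rows([
  [[0,0,0,0,20,0,0.1],[0,0,0,0,26,0,0.1],[0,0,0,0,26,0,0.1],[0,0,0,0,26,0,0.1]],
])

```text
time_s: 4.73
ee_pos: [0.541, 0.0272, 0.2197]
orientation: [-3.141, 0.0, -0.147]
ft_force: [0.1, 0.3, -0.7]
gripper_width: 0.148
finger_force: 20.0
```

Run:
```python
from h import *
to((541,26,220),-8.5)
p,W,f=cloud("wrist"); save("w2.png",p); np.savez("w2",p=p,W=W)
s=arm.observe();print(s["finger_force"])
q=W.reshape(-1,3); q=q[np.isfinite(q[:,2])]
m=(q[:,2]>.115)&(q[:,2]<.14)&(abs(q[:,0]-.62)<.03)
print(m.sum(),cv2.minAreaRect((q[m][:,:2]*1000).astype(np.float32)))
for n in("side","scene"):
    p2,W2,_=cloud(n); save(n+"2.png",p2)
    d=W2.reshape(-1,3);m=(np.hypot(d[:,0]-s["ee_pos"][0],d[:,1]-s["ee_pos"][1])<.012)&(d[:,2]>.1)&(d[:,2]<.15)
    print(n,m.sum(),d[m].min(0) if m.any() else 0,d[m].max(0)if m.any() else 0)
```

```text
turn [-0.1  0.   0.1] shift [ 0.2  1.2 -0.3] at [541.   27.2 219.7] [-179.94    0.     -8.4 ] q [ 0.09  0.48 -0.28  1.88  0.18  0.8  -2.01] t 4.73 F [ 0.1  0.3 -0.7] w 0.148
19.992251889780164
1004 ((617.7054443359375, 13.980152130126953), (99.86388397216797, 3.462690830230713), 82.12877655029297)
side 23 [0.5370741  0.02563452 0.11961856] [0.54345991 0.0307702  0.13829781]
scene 24 [0.5419479  0.0235995  0.11585314] [0.55164796 0.02986734 0.14621515]
```

View pics/w2.png

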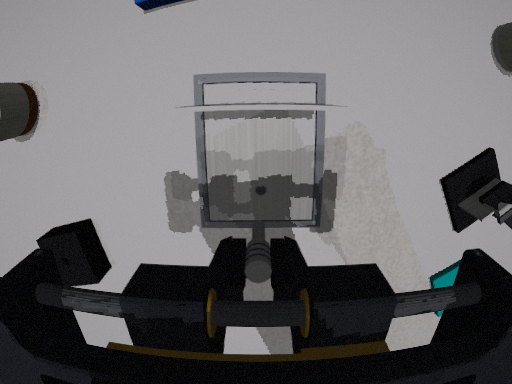

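The wrist view shows the pin hanging straight in the fingers at (258,230–270), with its tip near (259,222). The hole in the foot is at (260,190), and the tops of the lips and the card are clear.

Run:
```python
from h import *
z=np.load("w2.npz");p,W=z["p"],z["W"]; g=p.mean(-1)
print(g[180:202,250:272:2].astype(int))
sub=g[182:199,250:271]; m=sub<45; n,l,st,c=cv2.connectedComponentsWithStats(m.astype(np.uint8))
i=1+np.argmax(st[1:,4]); print(st[i],c[i]); u,v=c[i]+[250,182]
f=arm.grab_frame("wrist"); H=f["hand_eye"];F=192/np.tan(np.radians(f["vfov"])/2)
s=arm.observe(); R=Ro.from_euler("xyz",s["orientation"]).as_matrix()
def ray(u,v):
    a,b=(u-f["cx"])/F,(v-f["cy"])/F; r=np.hypot(a,b); d=np.array([a/r*np.sin(r),b/r*np.sin(r),np.cos(r)])
    return R@H[:3,:3]@d, R@H[:3,3]+s["ee_pos"]
d,o=ray(u,v); X=o+d*(.034-o[2])/d[2]; print("hole",X*1000, "tcp",s["ee_pos"]*1000)
# pin: shank points by height
q=W.reshape(-1,3); k=(np.hypot(*(q[:,:2]-s["ee_pos"][:2]).T)<.015)
for a in range(100,176,6):
    mm=k&(q[:,2]>a/1000)&(q[:,2]<(a+6)/1000)
    if mm.any(): print(a,mm.sum(),np.round(q[mm].min(0)*1000,1),np.round(q[mm].max(0)*1000,1),np.round(q[mm].mean(0)*1000,1))
```

```text
[[144  82  79  75  71  62  63  62  63  63  65]
 [ 93  65  61  61  65  60  61  64  65  65  62]
 [ 71  64  64  59  65  66  61  64  62  65  61]
 [ 74  62  64  60  62  59  63  64  63  59  66]
 [ 73  60  65  63  66  60  61  60  61  61  64]
 [ 86  64  65  62  61  60  54  62  61  64  62]
 [ 87  63  63  56  44  52  45  50  60  66  66]
 [ 89  60  61  39  29  31  27  36  58  64  62]
 [ 70  63  61  36  28  30  26  32  50  62  62]
 [ 65  60  58  24  28  27  27  30  52  61  63]
 [ 65  65  59  27  26  25  32  22  52  65  62]
 [ 66  66  57  31  27  28  25  25  48  63  65]
 [ 75  65  62  43  28  25  32  28  55  64  64]
 [ 68  66  60  49  31  26  30  45  62  61  61]
 [ 72  64  60  57  47  35  46  56  62  63  65]
 [ 74  64  64  64  62  53  56  57  64  64  63]
 [ 72  66  61  60  63  62  62  62  60  61  67]
 [ 75  61  62  61  63  62  63  64  64  65  65]
 [ 86  63  62  58  61  63  61  58  62  63  61]
 [ 88  62  64  62  64  66  65  62  62  63  66]
 [ 68  66  66  62  64  63  64  63  63  62  65]
 [ 65  67  62  62  64  63  63  63  60  65  64]]
[ 5  4 11  9 73] [10.08219178  7.94520548]
hole [538.88108338  25.58232731  34.        ] tcp [541.08942967  27.78439543 219.78320246]
112 1 [543.5  24.9 117.1] [543.5  24.9 117.1] [543.5  24.9 117.1]
118 36 [542.   23.1 118.1] [545.   30.6 123.9] [543.9  26.7 121.3]
124 46 [540.2  22.9 124. ] [545.   30.4 129.8] [543.7  26.4 126.7]
130 51 [540.2  22.9 130. ] [545.   30.3 135.4] [543.6  26.1 132.8]
136 54 [540.6  23.  136. ] [545.1  30.  141.7] [543.7  26.1 138.8]
142 27 [542.7  23.4 142. ] [545.   30.  144.8] [544.1  26.7 143.2]
148 47 [542.   20.2 150.3] [548.2  33.2 153.8] [546.1  26.5 152.6]
154 212 [542.   14.3 154. ] [551.5  39.5 160. ] [547.6  26.8 157.3]
160 268 [542.1  14.  160.1] [551.4  39.1 166. ] [547.8  26.6 163. ]
166 252 [541.9  14.3 166. ] [551.8  38.9 171.9] [548.   26.8 169.2]
172 871 [530.5  14.3 172. ] [551.9  39.2 178. ] [543.3  26.8 175.8]
```

Request:
play_rows([
  [[0,0,0,-1.9,1.4,10,0.1],[0,0,0,-1.9,1.4,35,0.1],[0,0,0,-1.9,1.4,60,0.1],[0,0,0,-1.9,1.4,72,0.1],[0,0,0,-1.9,1.4,74,0.1],[0,0,0,-1.9,1.4,74,0.1]],
])

```text
time_s: 5.43
ee_pos: [0.5385, 0.0251, 0.145]
orientation: [3.141, 0.002, -0.147]
ft_force: [0.4, -0.4, -0.7]
gripper_width: 0.147
finger_force: 20.0
```

Run:
```python
from h import *
to((539,25.6,103),-8.5)
p,W,f=cloud("wrist"); c=p[170:290,190:330]; save("w3.png",cv2.resize(c,None,fx=4,fy=4))
```

```text
turn [0.  0.1 0.1] shift [ 0.5 -0.6 42. ] at [538.5  25.1 145. ] [ 1.7999e+02  1.0000e-01 -8.4200e+00] q [ 0.06  0.59 -0.25  1.92  0.23  0.65 -2.04] t 5.43 F [ 0.4 -0.4 -0.7] w 0.147
```

View pics/w3.png

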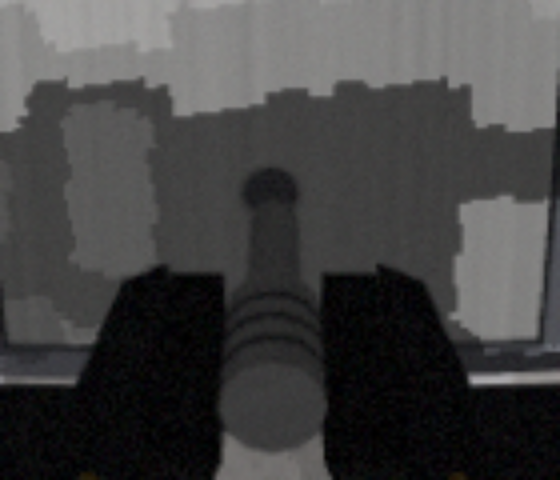

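The pin tip (crop 272,205) lines up sideways with the hole (crop 271,188) and sits just above it. I'll go down slowly.

Request:
play_rows([
  [[0,0,0,0,0,4,0.1],[0,0,0,0,0,8,0.1],[0,0,0,0,0,11,0.1],[0,0,0,0,0,14,0.1],[0,0,0,0,0,14,0.1]],
])

```text
time_s: 5.9
ee_pos: [0.5387, 0.0246, 0.1313]
orientation: [3.141, 0.001, -0.148]
ft_force: [-1.2, -0.0, -0.4]
gripper_width: 0.151
finger_force: 20.0
```

Request:
play_rows([
  [[0,0,0,0,0,7,0.1],[0,0,0,0,0,14,0.1],[0,0,0,0,0,20,0.1],[0,0,0,0,0,24,0.1],[0,0,0,0,0,24,0.1]],
])

```text
time_s: 6.32
ee_pos: [0.5383, 0.0247, 0.1065]
orientation: [3.141, 0.002, -0.147]
ft_force: [-0.2, -0.8, -0.6]
gripper_width: 0.151
finger_force: 20.0
```

Request:
play_rows([
  [[0,0,0,0,0,2,0.1],[0,0,0,0,0,3,0.1],[0,0,0,0,0,4,0.1],[0,0,0,0,0,4,0.1]],
])

```text
time_s: 6.65
ee_pos: [0.539, 0.0247, 0.1037]
orientation: [3.142, -0.0, -0.148]
ft_force: [-0.0, 0.5, -0.4]
gripper_width: 0.148
finger_force: 20.0
```

Request:
play_rows([
  [[0,0,0,0,0,1,0.1],[0,0,0,0,0,2,0.1],[0,0,0,0,0,2,0.1],[0,0,0,0,0,2,0.1]],
])

```text
time_s: 6.98
ee_pos: [0.5392, 0.0248, 0.103]
orientation: [3.141, -0.001, -0.148]
ft_force: [-4.2, -0.8, 13.1]
gripper_width: 0.149
finger_force: 20.0
```

Request:
play_rows([
  [[0,0,0,0,0,-1,0.4],[0,0,0,0,0,-1,0.4],[0,0,0,0,0,-1,0.4],[0,0,0,0,0,-1,0.4],[0,0,0,0,0,-30,0.5],[0,0,0,0,0,-70,0.7],[0,0,0,0,0,-110,1],[0,0,0,0,0,-130,1],[0,0,0,0,0,-130,1]],
])

```text
time_s: 7.73
ee_pos: [0.5416, 0.025, 0.2364]
orientation: [-3.14, -0.008, -0.148]
ft_force: [1.1, -0.4, 0.5]
gripper_width: 0.754
finger_force: 0.0
```

Run:
```python
from h import *
p,W,f=cloud("wrist"); c=p[80:280,150:370]; save("w4.png",cv2.resize(c,None,fx=3,fy=3))
q=W.reshape(-1,3); m=(np.hypot(q[:,0]-.539,q[:,1]-.025)<.02)&(q[:,2]>.042)&(q[:,2]<.1)
print(m.sum(),cv2.minAreaRect((q[m][:,:2]*1000).astype(np.float32)),q[m][:,2].max(),np.percentile(q[m][:,2],90))
m=(q[:,2]>.115)&(q[:,2]<.14)&(abs(q[:,0]-.62)<.03)
r=cv2.minAreaRect((q[m][:,:2]*1000).astype(np.float32)); print(m.sum(),r,np.percentile(q[m][:,2],[50,99]))
to((538,-150,235),90);to((496,-251.5,235),112)
```

```text
246 ((539.530517578125, 24.480953216552734), (13.531294822692871, 13.595942497253418), 35.943294525146484) 0.06147232590438381 0.060504707658625395
836 ((617.6856079101562, 14.069038391113281), (99.68881225585938, 3.549351215362549), 82.16548156738281) [0.13391344 0.13558834]
turn [  0.2  -0.2 -98.5] shift [ 23.5 173.2  -1.1] at [540.3  24.8 233.9] [-179.95   -0.27   -8.47] q [ 0.1   0.46 -0.29  1.88  0.17  0.83 -2.  ] t 7.78 F [ 0.1  0.5 -0.7] w 0.798
turn [   0.3   -0.2 -120.5] shift [ -3.1 279.8  -1.3] at [540.3  24.8 233.9] [-179.95   -0.27   -8.47] q [ 0.1   0.46 -0.29  1.88  0.17  0.83 -2.  ] t 7.78 F [ 0.1  0.5 -0.7] w 0.798
```

View pics/w4.png

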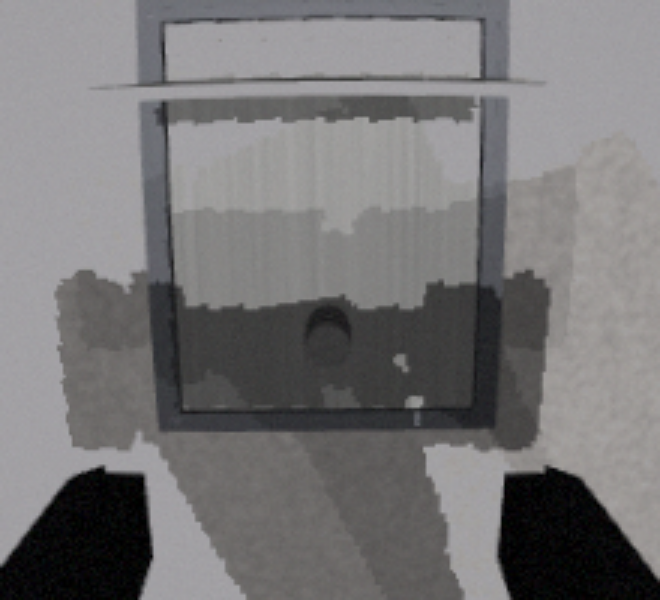

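The pin (crop 327,335) stands home: its top is at 60.5 mm and it is upright, and the card sits square in its base. Next is the clip.

Request:
play_rows([
  [[0,0,-7,-3,35,0,1],[0,0,-14,-3,70,0,1],[0,0,-21,-3,105,0,1],[0,0,-28,-3,140,0,1],[0,0,-35,-3,175,0,1],[0,0,-42,-3,200,0,1],[0,0,-49,-3,220,0,1],[0,0,-56,-3,235,0,1],[0,0,-63,-3,245,0,1],[0,0,-70,-3,250,0,1]],
])

```text
time_s: 8.62
ee_pos: [0.4978, -0.2239, 0.2298]
orientation: [-3.139, 0.001, 1.078]
ft_force: [-0.2, -0.8, -0.1]
gripper_width: 1.0
finger_force: 0.0
```

Run:
```python
from h import *
to((496,-251.5,235),112)
```

```text
turn [ -0.2  -0.  -50.2] shift [-25.2  11.5  -5.2] at [ 497.8 -223.9  229.8] [-1.7983e+02  3.0000e-02  6.1750e+01] q [ 0.74  0.51 -0.51  1.85  0.32  0.87 -0.43] t 8.62 F [-0.2 -0.8 -0.1] w 1.0
```

Request:
play_rows([
  [[0,0,-7,-25,11,-20,1],[0,0,-14,-25,11,-20,1],[0,0,-21,-25,11,-20,1],[0,0,-28,-25,11,-20,1],[0,0,-35,-25,11,-20,1],[0,0,-42,-25,11,-20,1],[0,0,-49,-25,11,-20,1],[0,0,-50,-25,11,-20,1],[0,0,-50,-25,11,-20,1],[0,0,-50,-25,11,-20,1]],
])

```text
time_s: 9.45
ee_pos: [0.4966, -0.2492, 0.2508]
orientation: [-3.141, -0.001, 1.943]
ft_force: [-0.4, -0.1, 0.6]
gripper_width: 0.999
finger_force: 0.0
```

Run:
```python
from h import *
to((496,-251.5,235),112)
p,W,f=cloud("wrist"); save("w5.png",p); np.savez("w5",p=p,W=W)
q=W.reshape(-1,3); k=(np.hypot(q[:,0]-.495,q[:,1]+.248)<.06)
for lo,hi in((.006,.018),(.056,.066),(.066,.08),(.085,.098),(.098,.115)):
    m=k&(q[:,2]>lo)&(q[:,2]<hi)
    if m.sum()>3: print(lo,m.sum(),cv2.minAreaRect((q[m][:,:2]*1000).astype(np.float32)),q[m].mean(0)*1000)
```

```text
turn [-0.  -0.1 -0.6] shift [-1.9 -1.4 15.8] at [ 496.6 -249.2  250.8] [-1.7996e+02 -8.0000e-02  1.1135e+02] q [ 0.92  0.55 -0.72  1.81  0.43  0.96  0.39] t 9.45 F [-0.4 -0.1  0.6] w 0.999
0.006 3391 ((491.2637023925781, -243.830078125), (79.6949462890625, 89.43296813964844), 21.899616241455078) [ 486.49323333 -229.20892976   11.8081673 ]
0.056 92 ((489.2471923828125, -245.22763061523438), (14.914557456970215, 68.99613952636719), 14.859163284301758) [ 484.09778904 -227.17778891   61.79649803]
0.066 1515 ((494.58245849609375, -251.2362823486328), (33.67563247680664, 44.72079086303711), 21.781583786010742) [ 493.4634074  -250.40221406   71.42868524]
0.085 364 ((494.16937255859375, -250.87344360351562), (42.1971321105957, 31.547176361083984), 21.885129928588867) [ 493.11802929 -249.9844089    91.62010475]
0.098 436 ((493.9601745605469, -251.1870574951172), (47.724796295166016, 31.960933685302734), 21.959182739257812) [ 492.95489798 -250.60065363  102.89819623]
```

View pics/w5.png

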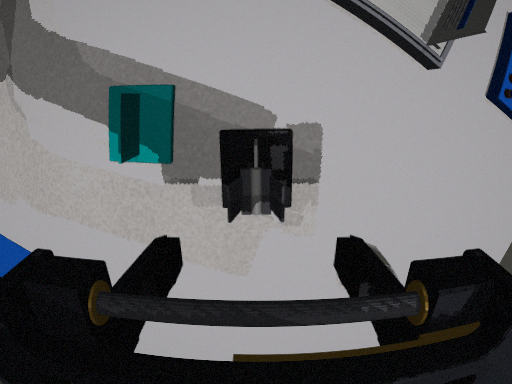

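The wrist view shows the clip on the black stand at (257,190), with tails at (235,210) and (278,210). The turquoise look-alike is at (141,124), off to the side. Clip centre measures (494, -251) mm, yaw 21.9°, tail tops at about 106 mm, all consistent.

```bash
python3 -c "
from h import *
to((494.1,-251,137),111.9)"
```

```text
turn [-0.  -0.1 -0.5] shift [ -0.8  -3.1 114.1] at [ 496.8 -249.2  251.1] [-1.7997e+02 -5.0000e-02  1.1139e+02] q [ 0.92  0.54 -0.72  1.8   0.43  0.96  0.39] t 9.5 F [1.  0.8 0.3] w 0.998
```

Request:
play_rows([
  [[0,0,-0.5,-1,-3,20,1],[0,0,-0.5,-1,-3,50,1],[0,0,-0.5,-1,-3,80,1],[0,0,-0.5,-1,-3,105,1],[0,0,-0.5,-1,-3,113,1],[0,0,-0.5,-1,-3,113,1],[0,0,-0.5,-1,-3,113,1],[0,0,-0.5,-1,-3,113,1]],
], newtons=30)

```text
time_s: 10.17
ee_pos: [0.4957, -0.2516, 0.1403]
orientation: [3.14, 0.002, 1.955]
ft_force: [-0.3, -0.1, -0.4]
gripper_width: 1.001
finger_force: 0.0
```

```bash
python3 -c "
from h import *
to((494.1,-251,137),111.9)"
```

```text
turn [0.1 0.1 0.1] shift [ 1.1 -1.2  3.3] at [ 495.7 -251.6  140.3] [1.7990e+02 1.0000e-01 1.1202e+02] q [ 0.85  0.7  -0.62  1.87  0.57  0.76  0.3 ] t 10.17 F [-0.3 -0.1 -0.4] w 1.001
```

Request:
play_rows([
  [[0,0,0,1,-1.2,3,1],[0,0,0,1,-1.2,3,0.5],[0,0,0,1,-1.2,3,0.4],[0,0,0,1,-1.2,3,0.3],[0,0,0,1,-1.2,3,0.25],[0,0,0,1,-1.2,3,0.2],[0,0,0,1,-1.2,3,0.2],[0,0,0,1,-1.2,3,0.2],[0,0,0,1,-1.2,3,0.2]],
], newtons=30)

```text
time_s: 10.92
ee_pos: [0.494, -0.2508, 0.1366]
orientation: [3.14, 0.001, 1.956]
ft_force: [-2.1, 1.9, 15.9]
gripper_width: 0.416
finger_force: 9.9
```

Request:
play_rows([
  [[0,0,0,0,0,0,0.1],[0,0,0,0,0,0,0.1],[0,0,0,0,0,0,0.1],[0,0,0,0,0,0,0.1],[0,0,0,0,0,0,0.1],[0,0,0,0,0,0,0.1]],
])

```text
time_s: 11.42
ee_pos: [0.4953, -0.2504, 0.1382]
orientation: [3.138, 0.003, 1.956]
ft_force: [-1.9, 2.4, 18.5]
gripper_width: 0.313
finger_force: 30.0
```

Request:
play_rows([
  [[0,0,0,0,0,-3,0.1],[0,0,0,0,0,-8,0.1],[0,0,0,0,0,-15,0.1],[0,0,0,0,0,-30,0.1],[0,0,0,0,0,-50,0.1],[0,0,0,0,0,-70,0.1],[0,0,0,0,0,-90,0.1],[0,0,0,0,0,-105,0.1],[0,0,0,0,0,-105,0.1],[0,0,0,0,0,-105,0.1]],
])

```text
time_s: 12.25
ee_pos: [0.493, -0.2512, 0.241]
orientation: [3.141, 0.001, 1.955]
ft_force: [0.1, 0.7, -0.7]
gripper_width: 0.313
finger_force: 30.0
```

Run:
```python
from h import *
print(arm.observe()["finger_force"])
to((618,14,270),82)
p,W,f=cloud("wrist"); save("w6.png",p)
```

```text
29.99982295150403
turn [ 0.   0.1 30. ] shift [199.  215.3 -29.1] at [ 493.  -251.2  241. ] [1.7998e+02 6.0000e-02 1.1202e+02] q [ 0.93  0.55 -0.72  1.82  0.44  0.93  0.4 ] t 12.25 F [ 0.1  0.7 -0.7] w 0.313
```

View pics/w6.png

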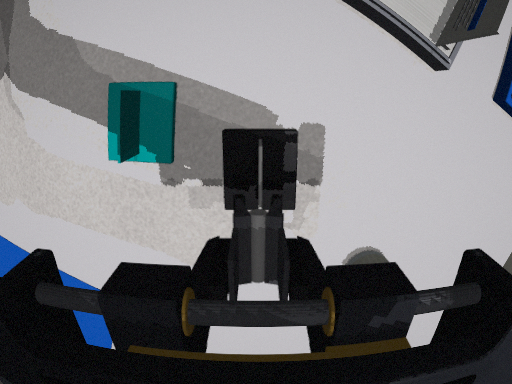

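The clip is held with its jaws open at (240–290,215–270), clear of the stand.

Request:
play_rows([
  [[0,0,0,0,0,-29,0.1],[0,0,4,20,22,-29,0.1],[0,0,8,46,50,-29,0.1],[0,0,12,72,78,-29,0.1],[0,0,16,98,106,-29,0.1],[0,0,20,124,134,-29,0.1],[0,0,24,150,162,-29,0.1],[0,0,27,172,186,-29,0.1],[0,0,30,188,204,-29,0.1],[0,0,30,199,215,-29,0.1]],
])

```text
time_s: 13.13
ee_pos: [0.6177, 0.0181, 0.2681]
orientation: [-3.139, -0.001, 1.433]
ft_force: [0.7, -0.5, -0.5]
gripper_width: 0.309
finger_force: 30.0
```

Request:
play_rows([
  [[0,0,0,0,0,0,0.1],[0,0,0,0,0,0,0.1],[0,0,0,0,0,0,0.1]],
])

```text
time_s: 13.38
ee_pos: [0.6169, 0.0125, 0.2685]
orientation: [-3.14, 0.002, 1.431]
ft_force: [-0.4, -0.5, -0.0]
gripper_width: 0.312
finger_force: 30.0
```

Run:
```python
from h import *
to((617.7,14,270),82)
p,W,f=cloud("wrist"); save("w7.png",p); np.savez("w7",p=p,W=W); T=np.array
s=arm.observe(); R=Ro.from_euler("xyz",s["orientation"]).as_matrix()
L=(W.reshape(-1,3)-s["ee_pos"])@R*1000; q=W.reshape(-1,3)*1000
# clip points in tool frame by depth
for a in range(60,112,6):
    m=(L[:,2]>a)&(L[:,2]<a+6)&(abs(L[:,1])<35)&(abs(L[:,0])<40)
    if m.sum()>5: print(a,m.sum(),np.round(np.percentile(L[m],[2,50,98],axis=0),1).tolist())
m=(q[:,2]>120)&(q[:,2]<140)&(np.hypot(q[:,0]-618,q[:,1]-14)<60)
print("card",m.sum(),cv2.minAreaRect(q[m][:,:2].astype(np.float32)), "toolframe",cv2.minAreaRect(L[m][:,:2].astype(np.float32)))
p2,W2,_=cloud("side"); save("side3.png",cv2.resize(p2[60:260,170:370],None,fx=3,fy=3)); np.savez("s3",p=p2,W=W2)
```

```text
turn [-0.1  0.1 -0. ] shift [ 1.6  0.5 -1.5] at [616.9  12.5 268.5] [-1.7988e+02  9.0000e-02  8.1980e+01] q [ 0.34  0.6  -0.62  1.63  0.39  1.04 -0.54] t 13.38 F [-0.4 -0.5 -0. ] w 0.312
60 1414 [[-20.8, -21.2, 60.6], [7.0, -5.1, 65.2], [21.2, 19.6, 66.0]]
66 1774 [[-21.6, -11.4, 66.0], [3.9, -0.8, 67.1], [21.7, 9.5, 70.6]]
72 96 [[20.2, -10.4, 72.4], [21.5, -1.1, 74.7], [21.9, 8.4, 77.8]]
78 60 [[17.6, -12.1, 78.2], [21.3, 6.1, 81.2], [22.0, 9.9, 83.8]]
84 75 [[15.1, -14.0, 84.1], [21.1, -10.4, 86.9], [21.9, 11.5, 89.5]]
90 96 [[12.8, -15.4, 90.2], [20.7, 7.1, 93.6], [22.1, 13.2, 95.9]]
96 150 [[11.1, -17.2, 96.1], [20.6, -9.7, 98.1], [21.9, 14.3, 101.6]]
102 22 [[13.0, -16.7, 102.0], [21.6, 9.3, 102.8], [21.9, 15.0, 104.5]]
card 279 ((620.7245483398438, 37.503639221191406), (52.71284103393555, 2.3445353507995605), 82.05005645751953) toolframe ((25.840484619140625, 0.3207804560661316), (2.345607042312622, 52.71525573730469), 89.89913177490234)
```

View pics/w7.png

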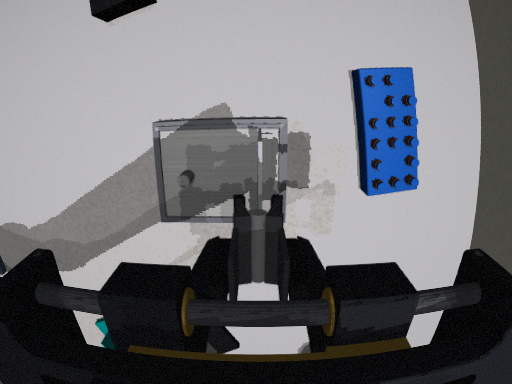

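The held clip is lined up above the card's edge. In the tool frame the clip centre is at y ≈ -0.9 mm and the card mid-plane at +0.3 mm, so I'll shift +1.2 mm. The card edge (260,130–190) shows between the jaw tips (239,200) and (277,200). I'll lower it 48 mm.

Request:
play_rows([
  [[0,0,0,1.5,1.2,5,0.1],[0,0,0,1.5,1.2,12,0.1],[0,0,0,1.5,1.2,20,0.1],[0,0,0,1.5,1.2,26,0.1],[0,0,0,1.5,1.2,28,0.1],[0,0,0,1.5,1.2,28,0.1],[0,0,0,1.5,1.2,28,0.1]],
])

```text
time_s: 14.07
ee_pos: [0.619, 0.0156, 0.2416]
orientation: [-3.141, -0.0, 1.432]
ft_force: [-0.1, 0.6, -0.5]
gripper_width: 0.315
finger_force: 30.0
```

```bash
cat > chk.py <<'E'
from h import *
to((617.7,14,220),82)
p,W,f=cloud("wrist"); s=arm.observe(); R=Ro.from_euler("xyz",s["orientation"]).as_matrix()
L=(W.reshape(-1,3)-s["ee_pos"])@R*1000; q=W.reshape(-1,3)*1000
for a,b in((66,70),(84,90),(96,102)):
    m=(L[:,2]>a)&(L[:,2]<b)&(abs(L[:,1])<35)&(abs(L[:,0])<22.5)
    y=L[m,1]; print(a,m.sum(),np.round(np.percentile(y,[2,98]),1), "inner",y[y<0].max().round(1) if a>70 else "",y[y>0].min().round(1) if a>70 else "")
m=(q[:,2]>122)&(q[:,2]<140)&(np.hypot(q[:,0]-621,q[:,1]-40)<30)&(L[:,0]>24)
print("card tool",m.sum(),cv2.minAreaRect(L[m][:,:2].astype(np.float32)),L[m][:,2].min())
E
python3 chk.py
```

```text
turn [-0.  -0.   0.1] shift [-1.8 -1.1 21.6] at [619.   15.6 241.6] [-179.98   -0.     82.05] q [ 0.33  0.63 -0.61  1.65  0.41  0.99 -0.56] t 14.07 F [-0.1  0.6 -0.5] w 0.315
66 1728 [-11.1   9.6] inner  
84 72 [-13.6  11.5] inner -9.7 7.6
96 144 [-17.3  14.5] inner -9.6 6.8
card tool 190 ((36.35578918457031, -1.4745351076126099), (2.687091588973999, 24.584760665893555), 89.96099853515625) 106.4593743685818
```

Request:
play_rows([
  [[0,0,0,-1,0,4,0.1],[0,0,0,-1,0,9,0.1],[0,0,0,-1,0,14,0.1],[0,0,0,-1,0,18,0.1],[0,0,0,-1,0,20,0.1],[0,0,0,-1,0,20,0.1],[0,0,0,-1,0,20,0.1],[0,0,0,-1,0,20,0.1]],
])

```text
time_s: 14.78
ee_pos: [0.6191, 0.0147, 0.2219]
orientation: [3.141, -0.0, 1.432]
ft_force: [0.4, -0.3, 0.2]
gripper_width: 0.31
finger_force: 30.0
```

```bash
python3 chk.py
python3 - <<'E'
from h import *
p,W,f=cloud("wrist"); a=cv2.resize(p[100:300,170:350],None,fx=2,fy=2)
b,W,f=cloud("side"); b=cv2.resize(b[100:240,170:310],(400,400)); save("fin.png",np.hstack([a,b]))
q=W.reshape(-1,3)
m=(np.hypot(q[:,0]-.539,q[:,1]-.025)<.012)&(q[:,2]>.045)&(q[:,2]<.07); print("pin top",m.sum(),q[m][:,2].max() if m.any() else "")
E
```

```text
turn [ 0. -0.  0.] shift [-0.8 -1.3  1.9] at [619.1  14.7 221.9] [ 1.7998e+02 -1.0000e-02  8.2050e+01] q [ 0.32  0.65 -0.6   1.66  0.43  0.96 -0.57] t 14.78 F [ 0.4 -0.3  0.2] w 0.31
66 1513 [-11.5   9.8] inner  
84 118 [-13.9  11.7] inner -0.6 7.7
96 138 [-17.1  14.5] inner -9.5 7.0
card tool 223 ((36.913291931152344, -1.7949923276901245), (2.434241533279419, 25.632478713989258), 89.94930267333984) 86.62340019701116
pin top 46 0.06289799207328743
```

View pics/fin.png

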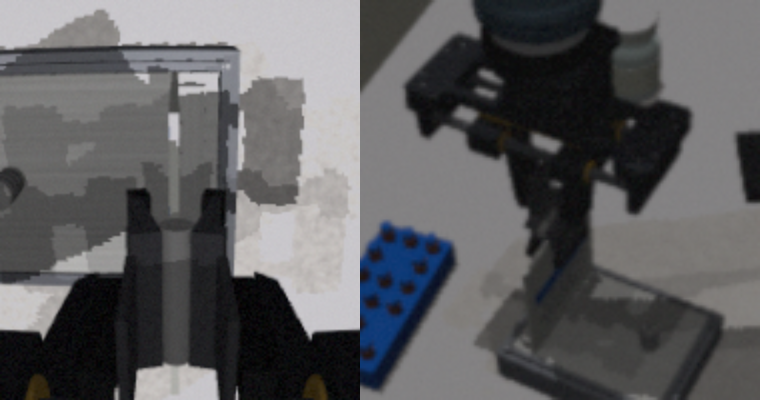

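The card edge (175,150–215) lies midway between the open jaws (140 and 213) with nothing touching, and the pin is still home. I'll make one 0.5 mm centring trim, let it settle and hand in.

Request:
play_rows([
  [[0,0,0,0,-0.5,0,0.1],[0,0,0,0,-0.5,0,0.1],[0,0,0,0,-0.5,0,0.1],[0,0,0,0,-0.5,0,0.1],[0,0,0,0,-0.5,0,0.1],[0,0,0,0,-0.5,0,0.1]],
])

```text
time_s: 15.43
ee_pos: [0.6184, 0.0146, 0.2217]
orientation: [-3.142, 0.0, 1.432]
ft_force: [0.1, 1.0, -1.4]
gripper_width: 0.312
finger_force: 30.0
```

```bash
python3 chk.py; python3 -c "
from station import arm
print(arm.hand_in())"
```

```text
turn [-0.  0.  0.] shift [-0.7 -0.6  1.7] at [618.4  14.6 221.7] [-180.      0.     82.05] q [ 0.32  0.65 -0.6   1.66  0.43  0.96 -0.57] t 15.43 F [ 0.1  1.  -1.4] w 0.312
66 1475 [-11.5  10.2] inner  
84 114 [-14.1  11.7] inner -0.0 0.0
96 148 [-17.1  15. ] inner -9.5 7.0
card tool 224 ((36.866943359375, -1.217846155166626), (25.644424438476562, 2.434091806411743), 0.004839480854570866) 85.30312040567685
the job is handed in; nothing more can be done
None
```

The job is handed in at about 15.5 s, but no verdict came back: by my measurements the pin is fully home in the card's foot, and the clip is held open over the middle of the card's top edge, jaw tips about 17 mm below it and clear of the card.

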